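Hold the treat chest's spring lock open with its key

TASK

Take the large flat-headed key out of the slotted wooden caddy, push it down into the keyhole of the lock on top of the treat chest, working it past the sticky pins until its head sits on the face plate, then turn it a quarter turn clockwise (seen from above) until it stops. The lock springs back by itself, so finish with the gripper still holding the key in the turned position, the bolt drawn back. Leave the small key and the bottle stopper in the caddy and do not disturb the spoon or the tin.

Things in the scene. Friction and masses are not known exactly. Their poses are not given: they have to be found in the camera images.
- key_grip (a point): Middle of the large key's head, 24 mm above the head's flat underside (shoulder, resting on the caddy's top). z: up along the key. Head: black slab 32 (x) x 10 (y, pinch this) x 44 mm high, 24 below to 20 above this point. Below the shoulder: brass neck 5 mm round, 9 long, then a flat blade 14 (x) x 5 (y), tip 34 mm below the shoulder. Same when turned half round about z. About 40 g
- caddy: Fixed wooden block 170 (x) x 56 (y) x 46 mm high, origin at the centre of its underside. Three through slots 16 (x) x 7 (y) mm at x = -50, 0, +50 mm hold upright, in any order: large key (head 32 mm wide), small key (same shape, head 17 mm wide, 30 high), round-headed steel stopper (head 26 mm across, 34 high)
- keyhole (a point): Centre of the keyhole's mouth, 125 mm up, on the brass top of the steel lock case, 70 (x) x 58 (y) x 40 mm high, on the 85 mm high lid of a fixed plywood chest 180 x 186 mm. z up, x along the slot: 16 (x) x 7 (y) mm, 1.5 mm bevels, in a fixed 5 mm plate over the turning cylinder. Sticky sprung pins 10 to 25 mm down; pushing in takes 3 to 20 N. Bolt and keeper on the +x side, no higher than the case
- lock_turn (a joint): Angle of the lock cylinder: 0 at rest, slot in line with the plate's slot; grows as the key turns clockwise seen from above; stop at 1.45 rad, reached with the key turned about 1.57 (the key has some 0.11 rad of play). Springs back when let go (0.015 N m at 0, 0.06 at the stop). Turns only with the key's shoulder within about 4 mm of the plate; a turned key cannot be drawn out
- bolt (a joint): How far the bolt is drawn back: 0 thrown into the keeper, 0.017 m with the cylinder at its stop (moved by the cylinder)
- small_key: Small key, stays in the caddy; origin on its axis at the head's underside
- stopper: Round-headed steel bottle stopper, stays in the caddy; origin on its axis at the head's underside
- spoon: Yellow plastic spoon, 190 mm long, lying on the shelf beyond the work (bystander)
- tin: Closed aluminium tin, 84 mm across, 100 mm high, origin at the centre of its underside (bystander)

How it is judged:
On the way, in this order (a step that is already met when the one before it is completed fails the run):
1. the large key is lifted clear out of the caddy in the fingers (z of key_grip in the frame of caddy above 0.106 m and contact force between the fingers and key above 0.5 N), for 0.1 s.
2. the key is fully home in the keyhole (z of key_grip in the frame of keyhole below 0.0285 m and horizontal distance between key_grip and keyhole below 0.005 m and angle between key_grip's own z axis and vertical below 0.15 rad), for 0.1 s.
At the end, for the whole second after the job is handed in: Through the last second: large key upright (0.15 rad) in the keyhole, shoulder within 5 mm of the face plate, within 5 mm of centre; cylinder held past 1.25 rad (stop: 1.45), bolt back over 13.5 mm; fingers on the key with over 1 N; small key and stopper still in the caddy (value of joint lock_turn above 1.25 rad and value of joint bolt above 0.0135 m and angle between the x axis of key_grip and the y axis of keyhole, either way round below 0.3 rad and z of key_grip in the frame of keyhole below 0.029 m and horizontal distance between key_grip and keyhole below 0.005 m and angle between key_grip's own z axis and vertical below 0.15 rad and contact force between the fingers and key above 1 N and z of each of small_key, stopper in the frame of caddy below 0.056 m and distance of each of small_key, stopper from where it was at the start of the episode below 0.02 m); the arm keeps its last pose, push and grip.
It fails at once if the small key or the stopper is pulled out of the caddy (distance of any of small_key, stopper from where it was at the start of the episode above 0.03 m).
It fails at once if the spoon or the tin is disturbed (distance of any of spoon, tin from where it was at the start of the episode above 0.03 m).
It also fails if it takes over 48 s, if anything falls off the work surface, if the arm or the gripper's body presses on something with over 40 N, if the wrist force passes 120 N, or if a joint passes its speed limit or range.

ROBOT

A 7-joint arm with a two-finger parallel gripper is mounted at the origin on the work surface. World frame = base frame: x ahead of the robot, y to its left, z up, the work surface at z = 0. Lengths are in m, angles in rad, forces in N, time in s.
With the tool pointing down it reaches from about 0.425 to 1.025 m from the base axis. Payload 9.4 kg.
Tool frame: the origin (TCP) lies at the very end of the fingers, on their centre line; the grasp point (between the pads) lies 19 mm behind it (arm.tcp_to_grasp is the distance from the TCP to the grasp point, in m); z points along the fingers, y is the line along which they close (so a half turn about z gives the same grasp; the last joint's range is limited). The gripper opens to 93 mm and grips with 3 to 60 N. Pads are 15 mm wide; open, the fingers measure 128 mm over their backs; the gripper's body (75 mm by 188 mm) begins 65 mm behind the grasp point.
Start: joints at [-1.274, 0.599, -0.003, 1.599, 0.002, 0.943, -0.08], TCP at [0.265, 0.675, 0.219] pointing down, gripper open.
Joint ranges: [-2.57, 2.57], [-0.35, 1.97], [-1.29, 1.29], [0.11, 2.56], [-1.05, 4.19], [0.11, 1.86], [-2.63, 2.63]. Speed limits (rad/s): [2.22, 2.22, 3.01, 3.01, 3.14, 3.14, 3.14].

INTERFACE

Orientations are given as a unit quaternion [w, x, y, z].
In Python, from plant import arm, grab_frame, camera_info, ticket gives the robot as it stands.
- The arm moves only by the tool play_rows, never from a script. Its argument "series" is a list of rows, each a list of 2 entries, a list of its own where there are three numbers: the shift along the tool's x, y, z in m, then the turn about the tool's z in degrees. In form: [[[dx, dy, dz], yaw], ...]. A call has 1 to 10 rows; each row is the pose to reach, as a shift and turn from the pose commanded when the call began, along the tool's axes at that moment; what a row does not reach only later rows make up. A row lasts 1/12 s, in which the tool goes at most 41.7 mm and 7.16 degrees, less where a joint would pass 70% of its speed; a pose out of reach is approached as far as the arm can. A call with a gripper value outside its range is refused whole. "jaw" is the closure, from -1 (fully open) to 1 (shut), so that 0 is half open, set as the call begins (left out, the last holds). The fingers move at their own pace and stop on an object; "force" is the grip in N (left out, the last holds). Time passes only in rows, so rows that repeat a pose let the fingers close. It gives the time, the measured TCP pose, the force, the opening and the grip force at its end, in the units of the state.
- arm.state(): the state, without advancing time (a new reading comes with each control period).
- grab_frame(name): name is "scene" or "top" or "wrist"; returns (picture, depth): 420x560x3 uint8, red, green, blue; 420x560 float32, m along the optical axis (not along the pixel's ray), 0 where there is no reading.
- camera_info(name): a dict with "fx", "fy", "cx", "cy" (pixels), "R" (3x3) and "t" (3): a world point X has camera coordinates R X + t; the wrist camera has in their place "T_tool_cam" (4x4, takes a point from camera to tool coordinates, whose origin is the TCP and whose axes are the flange's). Camera axes: x right, y down, z forward; pixel columns grow to the right and rows downward; lengths in m; the calibration is good to about 2 mm. A picture is of the moment at which its call begins: read the wrist's pose just before it. camera_info takes no time and is no camera call.
- ticket.finish_job(): hands the job in; it is judged then, once.
The state is a dict: "time": time; "q": joint angles; "joint_velocities": joint speeds; "tau": joint torques, N m; "eef_pos": TCP position; "orientation": TCP orientation; "wrist_force": force on the tool from outside, world axes, zero at the start; "ft_torque": the same for the moment, N m; "width": opening from 0.0 (shut) to 1.0 (fully open); "grasp_force": force on a finger pad.
Only numpy, scipy, OpenCV 4.12 (cv2) and the standard library are available. Lean on these libraries where they do the work, as an engineer would, in place of code of your own. Each camera call takes 0.05 s, during which the arm holds its last target. There are 200 camera calls.

## Working session

There is one attempt and no reset: what is moved stays moved. The work goes in short steps, Python scripts to look and compute and a tool call to move; the robot and the scene stay as the last step left them, time stands still between calls to the robot, and variables do not carry over. Pictures are saved under pics/ and viewed, at most 10 in all, crops included, and the job is handed in when it is done.

Besides the shell and the picture viewer there is one more tool, called after "Call:" in YAML: its name, and indented under it one key for each argument. play_rows: Moves the arm, as the interface text tells. Its arguments: {"type":"object","properties":{"series":{"type":"array","items":{"type":"array"}},"jaw":{"type":"number"},"force":{"type":"number"}},"required":["series"]}

```bash
mkdir -p pics; cat > h.py <<'E'
import numpy as np, cv2
from plant import arm, grab_frame, camera_info, ticket
from scipy.spatial.transform import Rotation as Rn
def pose():
    s=arm.state(); q=s["orientation"]
    T=np.eye(4); T[:3,:3]=Rn.from_quat([q[1],q[2],q[3],q[0]]).as_matrix(); T[:3,3]=s["eef_pos"]; return T
def grab(name):
    P=pose(); im,d=grab_frame(name); c=camera_info(name)
    if name=="wrist": T=P@np.array(c["T_tool_cam"])
    else:
        T=np.eye(4); R=np.array(c["R"]); T[:3,:3]=R.T; T[:3,3]=-R.T@np.array(c["t"])
    return im,d,c,T
def cloud(d,c,T):
    v,u=np.mgrid[:d.shape[0],:d.shape[1]]
    X=np.stack([(u-c["cx"])/c["fx"]*d,(v-c["cy"])/c["fy"]*d,d],-1)
    return X@T[:3,:3].T+T[:3,3]
def ray(u,v,z,c,T):
    r=T[:3,:3]@np.array([(u-c["cx"])/c["fx"],(v-c["cy"])/c["fy"],1]); return T[:3,3]+r*(z-T[2,3])/r[2]
E
python3 - <<'E'
from h import *
print(arm.state()["time"],pose().round(3).tolist(),arm.tcp_to_grasp)
for n in("scene","top"):
    im,d,c,T=grab(n); cv2.imwrite(f"pics/{n}0.png",im[:,:,::-1]); np.savez(f"{n}0.npz",im=im,d=d,T=T)
    print(n,c["fx"],T.round(3).tolist())
E
```

```text
0.0 [[-0.931, 0.365, -0.0, 0.265], [0.365, 0.931, -0.002, 0.674], [-0.0, -0.002, -1.0, 0.218], [0.0, 0.0, 0.0, 1.0]] 0.0188
scene 433.1792541560439 [[0.9, 0.308, -0.308, 0.865], [0.435, -0.664, 0.608, -0.454], [-0.018, -0.681, -0.732, 0.764], [0.0, 0.0, 0.0, 1.0]]
top 504.7813301534197 [[0.007, -0.998, 0.057, 0.525], [-1.0, -0.008, -0.03, 0.118], [0.03, -0.057, -0.998, 1.476], [0.0, 0.0, 0.0, 1.0]]
```

View pics/top0.png

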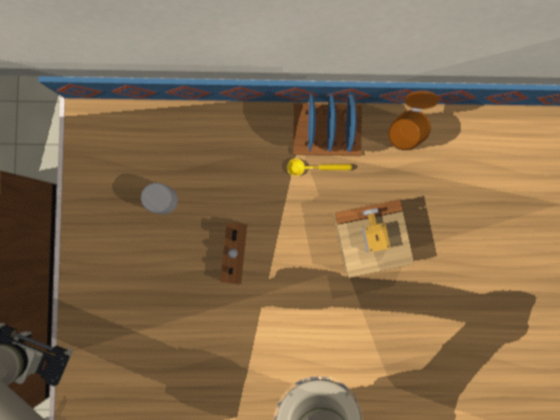

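View pics/scene0.png

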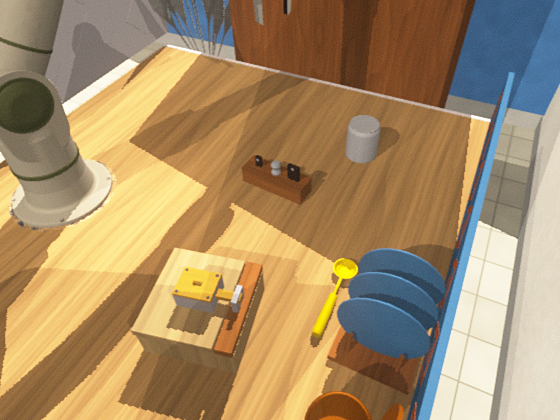

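The top view shows the caddy near (233,252), with black heads at (235,235) and (230,270) and the stopper at (233,254). The lock is at (377,238), the tin at (158,198) and the spoon at (320,167). In the scene view the larger black head is the far one, at (294,172). Next I measure these.

```bash
python3 - <<'E'
from h import *
z=np.load("top0.npz"); im,d,T=z["im"],z["d"],z["T"]; c=camera_info("top"); P=cloud(d,c,T)
def show(n,m):
    u,v=np.where(m)[::-1]; 
    if len(u)<3: print(n,len(u)); return
    X=P[m]; r=cv2.minAreaRect((X[:,:2]*1000).astype(np.float32)); print(n,len(u),"px",u.mean().round(1),v.mean().round(1),"med",np.median(X,0).round(4),"rect",np.round(r[0],1),np.round(r[1],1),round(r[2],1))
V,U=np.mgrid[:420,:560]
box=lambda a,b,e,f:(U>=a)&(U<b)&(V>=e)&(V<f)
g=im.max(2)
cad=box(212,256,212,290)&(P[...,2]>.035)
show("caddy top",cad&(abs(P[...,2]-.046)<.008))
show("far black",box(222,246,225,246)&(g<50)); show("near black",box(222,246,262,280)&(g<50))
show("far tall",box(212,256,212,245)&(P[...,2]>.06)); show("near tall",box(212,256,262,290)&(P[...,2]>.06))
hsv=cv2.cvtColor(im,cv2.COLOR_RGB2HSV)
L=box(355,405,210,262)&(abs(P[...,2]-.125)<.008); show("lock top",L)
br=L&(hsv[...,1]>150)&(hsv[...,2]>120); show("brass",br)
show("chest",box(320,430,190,290)&(abs(P[...,2]-.085)<.008))
cv2.imwrite("pics/crops.png",np.hstack([cv2.resize(im[y:y+70,x:x+70,::-1],(400,400),interpolation=2) for x,y in((200,215),(342,200))]))
E
```

```text
caddy top 1059 px 232.9 253.7 med [0.4788 0.2449 0.0453] rect [481.5 246.1] [ 56.5 170.2] 84.6
far black 43 px 233.7 234.8 med [0.5324 0.2397 0.0891] rect [532.5 240.9] [ 9.6 27.7] 84.0
near black 17 px 230.2 270.7 med [0.4338 0.2498 0.0742] rect [434.  249.6] [ 7.2 12.8] 88.4
far tall 56 px 234.1 234.0 med [0.531  0.2392 0.0891] rect [534.2 182.3] [ 30.3 127. ] 3.1
near tall 33 px 232.0 273.2 med [0.4354 0.2477 0.0751] rect [479.1 189.4] [ 14.3 168.7] 37.6
lock top 576 px 376.6 236.8 med [ 0.5293 -0.1451  0.1244] rect [ 548.2 -142.2] [111.3  59.8] 12.2
brass 478 px 377.2 237.2 med [ 0.5294 -0.1476  0.1245] rect [ 528.9 -147.4] [68.  57.7] 12.5
chest 3596 px 373.7 239.7 med [ 0.5188 -0.1444  0.0845] rect [ 526.4 -146.6] [183.  186.9] 12.1
```

View pics/crops.png

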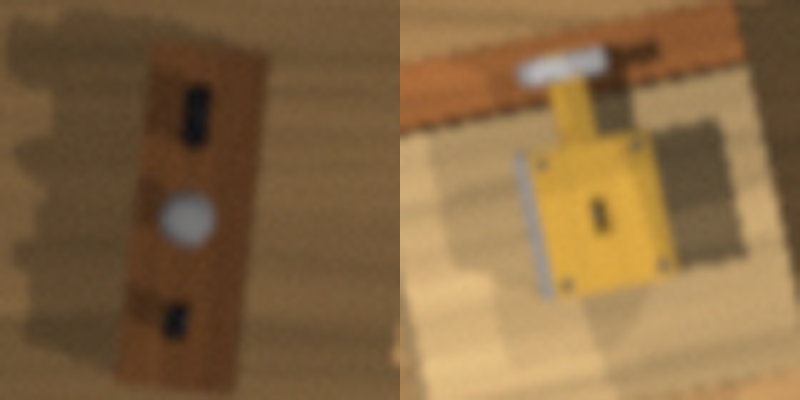

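The large key is the far head, at (0.532, 0.241) with yaw -5.4° and its top at 0.09. The keyhole is near (0.529, -0.147) with slot yaw +12.5°. The sizes match those given, so I move above the key, turning the tool -16°.

Call:
play_rows:
  series:
    - [[-0.02,-0.015,0],-1]
    - [[-0.05,-0.038,0],-3]
    - [[-0.08,-0.06,0],-5]
    - [[-0.11,-0.083,0],-7]
    - [[-0.14,-0.105,0],-9]
    - [[-0.17,-0.128,0],-11]
    - [[-0.2,-0.15,0],-13]
    - [[-0.23,-0.173,0],-15]
    - [[-0.26,-0.195,0],-16]
    - [[-0.29,-0.218,0],-16]
  jaw: -0.2
  force: 30

```text
time: 0.93
eef_pos: [0.4557, 0.3644, 0.2185]
orientation: [-0.0, 0.047, 0.999, -0.0]
wrist_force: [0.6, 0.5, -0.0]
width: 0.596
grasp_force: 0.0
```

```bash
python3 - <<'E'
from h import *
T=pose(); print(arm.state()["time"],arm.state()["q"],T.round(4).tolist()); print(np.round(camera_info("wrist")["T_tool_cam"],3).tolist(),camera_info("wrist")["fx"])
print("to key",(T[:3,:3].T@(np.array([.532,.241,.2])-T[:3,3])).round(4), "y az",np.degrees(np.arctan2(T[1,1],T[0,1])))
E
```

```text
0.9333 [-0.71418947  0.43091172 -0.08066286  1.92704202  0.04754544  0.78575006
  0.65643737] [[-0.9957, 0.0931, -0.0002, 0.4557], [0.0931, 0.9957, -0.0002, 0.3644], [0.0002, -0.0002, -1.0, 0.2185], [0.0, 0.0, 0.0, 1.0]]
[[-0.0, -0.963, -0.27, 0.075], [1.0, -0.0, -0.0, 0.0], [0.0, -0.27, 0.963, -0.167], [0.0, 0.0, 0.0, 1.0]] 319.5212950464579
to key [-0.0874 -0.1158  0.0185] y az 84.65879265101395
```

Call:
play_rows:
  series:
    - [[-0.02,-0.027,0],0]
    - [[-0.04,-0.053,0],0]
    - [[-0.06,-0.08,0],0]
    - [[-0.077,-0.102,0],0]
    - [[-0.084,-0.112,0],0]
    - [[-0.087,-0.116,0],0]
    - [[-0.087,-0.116,0],0]
    - [[-0.087,-0.116,0],0]

```text
time: 1.6
eef_pos: [0.53, 0.2439, 0.2185]
orientation: [-0.0, 0.047, 0.999, 0.0]
wrist_force: [-0.3, 0.7, -0.4]
width: 0.602
grasp_force: 0.0
```

```bash
python3 - <<'E'
from h import *
im,d,c,T=grab("wrist"); cv2.imwrite("pics/w1.png",im[:,:,::-1]); np.savez("w1.npz",im=im,d=d,T=T)
P=cloud(d,c,T)
for lo,hi,n in((.083,.095,"large top"),(.07,.08,"small/stopper top")):
    m=(P[...,2]>lo)&(P[...,2]<hi)&(abs(P[...,0]-.48)<.1)&(abs(P[...,1]-.245)<.035)
    k,l,s,_=cv2.connectedComponentsWithStats(m.astype(np.uint8))
    for i in range(1,k):
        if s[i,4]>40:
            X=P[l==i]; r=cv2.minAreaRect((X[:,:2]*1000).astype(np.float32)); print(n,s[i,4],np.round(r[0],1),np.round(r[1],1),round(r[2],1),X.mean(0).round(4),_[i].round())
print("tcp",T[:3,3].round(3),pose()[:3,3].round(4))
E
```

```text
large top 327 [530.5 241. ] [ 9.7 30.8] 84.7 [0.53   0.2414 0.0898] [278. 199.]
small/stopper top 213 [431.6 250.9] [10.2 16.6] 84.8 [0.4318 0.2507 0.0756] [278.  91.]
small/stopper top 470 [481.4 246.1] [24.3 24. ] 84.5 [0.4807 0.2463 0.0766] [279. 145.]
tcp [0.455 0.251 0.385] [0.5298 0.2443 0.2185]
```

View pics/w1.png

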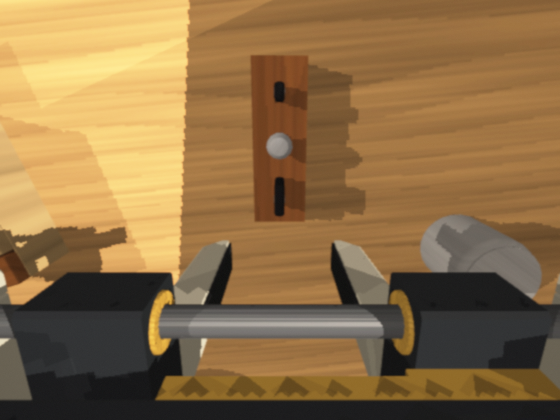

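The wrist view shows the caddy with the large key at (279,199), yaw -5.3° and centre (0.5305, 0.2412). The stopper is at (279,145), the small key at (279,91), and the fingers straddle the large key. I descend.

Call:
play_rows:
  series:
    - [[-0.001,-0.003,0.02],0]
    - [[-0.001,-0.003,0.05],0]
    - [[-0.001,-0.003,0.08],0]
    - [[-0.001,-0.003,0.11],0]
    - [[-0.001,-0.003,0.135],0]
    - [[-0.001,-0.003,0.15],0]
    - [[-0.001,-0.003,0.16],0]
    - [[-0.001,-0.003,0.165],0]
    - [[-0.001,-0.003,0.165],0]
    - [[-0.001,-0.003,0.165],0]

```text
time: 2.48
eef_pos: [0.5316, 0.2401, 0.0542]
orientation: [0.0, 0.047, 0.999, 0.0]
wrist_force: [0.1, 0.7, 0.6]
width: 0.602
grasp_force: 0.0
```

Call:
play_rows:
  series:
    - [[0,0,0],0]
    - [[0,0,0],0]
    - [[0,0,0],0]
    - [[0,0,0],0]
    - [[0,0,0],0]
    - [[0,0,0],0]
    - [[0,0,0],0]
    - [[0,0,0],0]
    - [[0,0,0],0]
    - [[0,0,0],0]
  jaw: 1
  force: 30

```text
time: 3.32
eef_pos: [0.5318, 0.2407, 0.0538]
orientation: [0.0, 0.047, 0.999, 0.001]
wrist_force: [-0.4, 5.6, -1.6]
width: 0.104
grasp_force: 30.0
```

Call:
play_rows:
  series:
    - [[0,0,0],0]
    - [[0,0,-0.005],0]
    - [[0,0,-0.02],0]
    - [[0,0,-0.045],0]
    - [[0,0,-0.075],0]
    - [[0,0,-0.105],0]
    - [[0,0,-0.135],0]
    - [[0,0,-0.155],0]
    - [[0,0,-0.165],0]
    - [[0,0,-0.165],0]
  force: 60

```text
time: 4.15
eef_pos: [0.5323, 0.2391, 0.2205]
orientation: [0.001, 0.048, 0.999, 0.001]
wrist_force: [-0.2, -0.4, -0.8]
width: 0.103
grasp_force: 60.0
```

```bash
python3 - <<'E'
from h import *
T=pose(); t=np.array([.529,-.147,.219]); print(T.round(4).tolist(),"to keyhole",(T[:3,:3].T@(t-T[:3,3])).round(4),arm.state()["grasp_force"],arm.state()["width"],arm.state()["wrist_force"])
E
```

```text
[[-0.9955, 0.0951, 0.0028, 0.5323], [0.0951, 0.9955, 0.0009, 0.2391], [-0.0027, 0.0012, -1.0, 0.2205], [0.0, 0.0, 0.0, 1.0]] to keyhole [-0.0335 -0.3847  0.0012] 59.9921715259552 0.1033217685583351 [-0.2126537  -0.37804043 -0.84512068]
```

Call:
play_rows:
  series:
    - [[-0.001,-0.01,0],0]
    - [[-0.003,-0.035,0],-2]
    - [[-0.006,-0.07,0],-4]
    - [[-0.009,-0.108,0],-6]
    - [[-0.012,-0.146,0],-8]
    - [[-0.016,-0.184,0],-10]
    - [[-0.019,-0.222,0],-12]
    - [[-0.022,-0.26,0],-14]
    - [[-0.026,-0.298,0],-16]
    - [[-0.029,-0.33,0],-18]

```text
time: 4.98
eef_pos: [0.5272, -0.0956, 0.2166]
orientation: [-0.002, -0.11, 0.994, -0.0]
wrist_force: [1.1, -1.0, 0.6]
width: 0.102
grasp_force: 60.0
```

Call:
play_rows:
  series:
    - [[0.01,-0.022,0],0]
    - [[0.012,-0.04,0],0]
    - [[0.013,-0.05,0],0]
    - [[0.013,-0.053,0],0]
    - [[0.013,-0.053,0],0]
    - [[0.013,-0.053,0],0]
    - [[0.013,-0.053,0],0]

```text
time: 5.57
eef_pos: [0.5281, -0.145, 0.2183]
orientation: [-0.0, -0.111, 0.994, 0.0]
wrist_force: [0.1, -0.2, -1.0]
width: 0.106
grasp_force: 60.0
```

```bash
python3 - <<'E'
from h import *
im,d,c,T=grab("wrist"); cv2.imwrite("pics/w2.png",im[:,:,::-1]); np.savez("w2.npz",im=im,d=d,T=T)
T=pose(); print(T.round(4).tolist(),np.degrees(np.arctan2(T[1,1],T[0,1])),arm.state()["q"])
E
```

```text
[[-0.9755, -0.2199, -0.0002, 0.5282], [-0.2199, 0.9755, 0.0005, -0.145], [0.0001, 0.0005, -1.0, 0.2185], [0.0, 0.0, 0.0, 1.0]] 102.70559598339857 [ 0.24702     0.39029371 -0.11195178  2.00233898  0.06155335  0.75239527
  1.89099976]
```

View pics/w2.png

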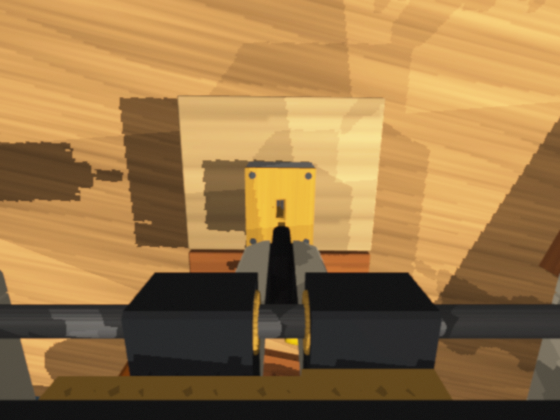

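The keyhole is at about (281,208) on the plate, and the held key's head starts just below it at (282,230). The axes look aligned. I measure both in the tool frame.

```bash
cat > m.py <<'E'
from h import *
import sys
def hole(f):
    z=np.load(f); im,d,T=z["im"],z["d"],z["T"]; c=camera_info("wrist"); P=cloud(d,c,T); Q=T@np.linalg.inv(np.array(c["T_tool_cam"]))
    hsv=cv2.cvtColor(im,cv2.COLOR_RGB2HSV)
    br=((hsv[...,1]>150)&(hsv[...,2]>150)&(abs(P[...,2]-.125)<.006)).astype(np.uint8)
    n,l,s,ce=cv2.connectedComponentsWithStats(br); i=1+s[1:,4].argmax(); X=P[l==i]
    r=cv2.minAreaRect((X[:,:2]*1000).astype(np.float32)); print("plate",s[i],np.round(r[0],1),np.round(r[1],1),r[2],"z",np.median(X[:,2]))
    x,y,w,h,_=s[i]; m=np.zeros_like(br); m[y+15:y+h-15,x+15:x+w-15]=1
    dk=(m>0)&(im.max(2)<130)
    n,l,s,ce=cv2.connectedComponentsWithStats(dk.astype(np.uint8))
    for i in range(1,n):
        if s[i,4]>10:
            v,u=np.where(l==i); R=np.array([ray(a,b,.125,c,T) for a,b in zip(u,v)]); Rt=(R-Q[:3,3])@Q[:3,:3]
            cen=(R.min(0)+R.max(0))/2; rr=cv2.minAreaRect((R[:,:2]*1000).astype(np.float32))
            print("dark",s[i],"world",np.round(rr[0],1),np.round(rr[1],1),round(rr[2],1),"tool lo/hi",Rt.min(0).round(4),Rt.max(0).round(4))
    k=(P[...,2]>.14)&(P[...,2]<.225)&(np.hypot(P[...,0]-Q[0,3],P[...,1]-Q[1,3])<.03)
    K=(P[k]-Q[:3,3])@Q[:3,:3]
    for a in(-.03,-.02,-.01,0,.01,.02,.03,.04,.05):
        b=K[(K[:,2]>a)&(K[:,2]<a+.01)]
        if len(b): print("key toolz",a,len(b),b.min(0).round(4),b.max(0).round(4),np.median(b[:,1]).round(4))
hole(sys.argv[1])
E
python3 m.py w2.npz
python3 - <<'E'
from h import *
z=np.load("w1.npz"); T=z["T"]; Q=T@np.linalg.inv(np.array(camera_info("wrist")["T_tool_cam"]))
print("w1 key in then-tool, TCP",Q[:3,3], (np.array([.5305,.2412,.09])-Q[:3,3])@Q[:3,:3])
cv2.imwrite("pics/w2c.png",cv2.resize(np.load("w2.npz")["im"][150:290,200:360,::-1],(640,560),interpolation=2))
E
```

```text
plate [ 244  167   71   79 4487] [ 527.2 -146.7] [68.7 58. ] 12.389666557312012 z 0.12557094785681255
dark [277 201   7  16 106] world [ 527.7 -145.8] [13.2  5.1] 12.5 tool lo/hi [-0.0061 -0.0034  0.0933] [0.0071 0.0017 0.0933]
dark [273 223  17   8  85] world [ 543.2 -141.5] [ 6.4 13.8] 12.7 tool lo/hi [-0.0187 -0.0069  0.0933] [-0.0124  0.0069  0.0933]
key toolz -0.01 199 [ 0.0073 -0.0146 -0.0066] [ 0.0168  0.0152 -0.    ] -0.0005
key toolz 0 38 [ 0.009  -0.0051  0.    ] [0.0167 0.0067 0.0044] 0.0
key toolz 0.02 2 [ 0.0076 -0.0006  0.0299] [0.0076 0.0007 0.0299] 0.0
key toolz 0.03 30 [ 0.0069 -0.0027  0.0302] [0.0077 0.002  0.0372] -0.0003
w1 key in then-tool, TCP [0.52997269 0.2439035  0.21851119] [-0.00085336 -0.00268173  0.1285099 ]
```

View pics/w2c.png

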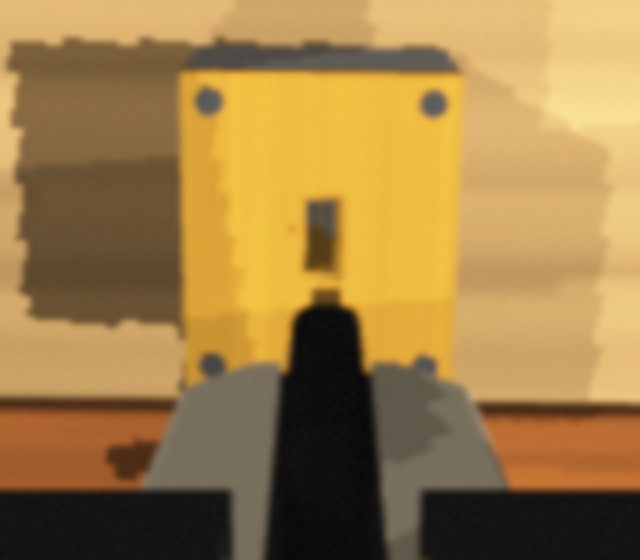

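The crop shows the hole at crop (322,235) with the blade tip just below it at (326,297), aligned. In the tool frame the hole is at (0.0005, -0.0009) and the key at (0.0006, -0.0003). I lower to just above the mouth with dy -0.8 mm.

Call:
play_rows:
  series:
    - [[0,-0.0008,0.01],0]
    - [[0,-0.0008,0.025],0]
    - [[0,-0.0008,0.036],0]
    - [[0,-0.0008,0.043],0]
    - [[0,-0.0008,0.046],0]
    - [[0,-0.0008,0.046],0]
    - [[0,-0.0008,0.046],0]

```text
time: 6.2
eef_pos: [0.5284, -0.1471, 0.1727]
orientation: [0.0, -0.11, 0.994, -0.0]
wrist_force: [0.9, -0.1, 0.2]
width: 0.104
grasp_force: 60.0
```

Call:
play_rows:
  series:
    - [[0,0,0.001],0]
    - [[0,0,0.002],0]
    - [[0,0,0.003],0]
    - [[0,0,0.004],0]
    - [[0,0,0.005],0]
    - [[0,0,0.006],0]
    - [[0,0,0.007],0]
    - [[0,0,0.008],0]
    - [[0,0,0.009],0]
    - [[0,0,0.01],0]

```text
time: 7.03
eef_pos: [0.5282, -0.1472, 0.1625]
orientation: [-0.0, -0.11, 0.994, 0.0]
wrist_force: [0.2, -0.0, 0.5]
width: 0.106
grasp_force: 60.0
```

No contact force and the tip is about 4 mm into the mouth, so it is entering. I continue.

Call:
play_rows:
  series:
    - [[0,0,0.001],0]
    - [[0,0,0.002],0]
    - [[0,0,0.003],0]
    - [[0,0,0.004],0]
    - [[0,0,0.005],0]
    - [[0,0,0.006],0]
    - [[0,0,0.007],0]
    - [[0,0,0.008],0]
    - [[0,0,0.009],0]
    - [[0,0,0.01],0]

```text
time: 7.87
eef_pos: [0.5283, -0.1471, 0.1526]
orientation: [0.0, -0.11, 0.994, 0.0]
wrist_force: [1.1, 2.1, 0.9]
width: 0.105
grasp_force: 60.0
```

Call:
play_rows:
  series:
    - [[0,0,0.001],0]
    - [[0,0,0.002],0]
    - [[0,0,0.003],0]
    - [[0,0,0.004],0]
    - [[0,0,0.005],0]
    - [[0,0,0.006],0]
    - [[0,0,0.007],0]
    - [[0,0,0.008],0]
    - [[0,0,0.009],0]
    - [[0,0,0.01],0]

```text
time: 8.7
eef_pos: [0.5287, -0.147, 0.1431]
orientation: [0.001, -0.11, 0.994, -0.0]
wrist_force: [-0.9, 3.4, 7.0]
width: 0.105
grasp_force: 60.0
```

Call:
play_rows:
  series:
    - [[0,0,0.001],0]
    - [[0,0,0.002],0]
    - [[0,0,0.003],0]
    - [[0,0,0.004],0]
    - [[0,0,0.005],0]
    - [[0,0,0.006],0]
    - [[0,0,0.007],0]
    - [[0,0,0.008],0]
    - [[0,0,0.008],0]
    - [[0,0,0.008],0]

```text
time: 9.53
eef_pos: [0.529, -0.1469, 0.1351]
orientation: [0.001, -0.11, 0.994, -0.0]
wrist_force: [-0.9, 5.1, 5.7]
width: 0.105
grasp_force: 60.0
```

Call:
play_rows:
  series:
    - [[0,0,0.0005],0]
    - [[0,0,0.001],0]
    - [[0,0,0.0015],0]
    - [[0,0,0.002],0]
    - [[0,0,0.0025],0]
    - [[0,0,0.003],0]
    - [[0,0,0.003],0]

```text
time: 10.12
eef_pos: [0.5288, -0.147, 0.1325]
orientation: [0.001, -0.11, 0.994, -0.0]
wrist_force: [-2.3, 4.8, 11.4]
width: 0.103
grasp_force: 60.0
```

Call:
play_rows:
  series:
    - [[0,0,0.0005],0]
    - [[0,0,0.001],0]
    - [[0,0,0.0015],0]
    - [[0,0,0.0015],0]
    - [[0,0,0.0015],0]

```text
time: 10.53
eef_pos: [0.5289, -0.147, 0.1324]
orientation: [0.001, -0.11, 0.994, -0.0]
wrist_force: [-6.4, 5.9, 29.2]
width: 0.103
grasp_force: 60.0
```

```bash
python3 - <<'E'
from h import *
im,d,c,T=grab("wrist"); np.savez("w3.npz",im=im,d=d,T=T)
P=cloud(d,c,T); Q=pose(); K=(P.reshape(-1,3)-Q[:3,3])@Q[:3,:3]; im=im.reshape(-1,3)
m=(abs(K[:,1])<.004)&(abs(K[:,0])<.03)&(P.reshape(-1,3)[:,2]<.19)&(P.reshape(-1,3)[:,2]>.11)
b=m&(im.max(1)<60); print("black z world",b.sum(),np.percentile(P.reshape(-1,3)[b][:,2],[0,2,5,50,98]).round(4))
n=m&(K[:,0]<.03)&(im[:,0]>120)&(im[:,2]<110); print("brass",n.sum(),np.percentile(P.reshape(-1,3)[n][:,2],[2,50,98]).round(4))
s=arm.state(); print(Q.round(4).tolist(),s["wrist_force"],s["ft_torque"])
E
```

```text
black z world 1278 [0.1295 0.1338 0.1378 0.1688 0.1703]
brass 365 [0.1242 0.1255 0.127 ]
[[-0.9759, -0.2181, 0.0022, 0.5289], [-0.2181, 0.9759, -0.0003, -0.147], [-0.0021, -0.0008, -1.0, 0.1324], [0.0, 0.0, 0.0, 1.0]] [-5.82386457  5.93591977 29.24375478] [1.52095826 1.52287688 0.02964461]
```

It is hard against the stop at 29 N, and the head's top is at 0.169, which is 0.125 + 0.044. The key is home, so I ease the push a little and turn clockwise (+yaw).

Call:
play_rows:
  series:
    - [[0,0,-0.0005],2]
    - [[0,0,-0.0005],6]
    - [[0,0,-0.0005],10]
    - [[0,0,-0.0005],15]
    - [[0,0,-0.0005],20]
    - [[0,0,-0.0005],25]
    - [[0,0,-0.0005],30]
    - [[0,0,-0.0005],35]
    - [[0,0,-0.0005],40]
    - [[0,0,-0.0005],45]

```text
time: 11.42
eef_pos: [0.529, -0.1469, 0.1324]
orientation: [0.001, 0.281, 0.96, 0.0]
wrist_force: [-4.6, 4.7, 23.0]
width: 0.1
grasp_force: 60.0
```

```bash
python3 - <<'E'
from h import *
s=arm.state(); T=pose(); print(T.round(4).tolist(),np.degrees(np.arctan2(T[1,1],T[0,1])),s["wrist_force"],s["ft_torque"],s["q"][6])
E
```

```text
[[-0.8423, 0.539, 0.0021, 0.529], [0.539, 0.8423, 0.0003, -0.1469], [-0.0016, 0.0014, -1.0, 0.1324], [0.0, 0.0, 0.0, 1.0]] 57.387025257654706 [-4.60162689  4.6813112  23.02295209] [1.33502597 1.00655687 0.16390083] 1.3012685812062332
```

Call:
play_rows:
  series:
    - [[0,0,0],5]
    - [[0,0,0],10]
    - [[0,0,0],15]
    - [[0,0,0],20]
    - [[0,0,0],25]
    - [[0,0,0],30]
    - [[0,0,0],35]
    - [[0,0,0],39]
    - [[0,0,0],42]
    - [[0,0,0],44]

```text
time: 12.25
eef_pos: [0.5287, -0.1472, 0.1324]
orientation: [0.0, 0.619, 0.785, 0.001]
wrist_force: [-5.2, 5.0, 25.9]
width: 0.101
grasp_force: 60.0
```

```bash
python3 - <<'E'
from h import *
im,d,c,T=grab("wrist"); im2,_,_,_=grab("scene")
cv2.imwrite("pics/w4.png",np.hstack([cv2.resize(im[130:330,180:380,::-1],(400,400)),cv2.resize(im2[220:380,120:280,::-1],(400,400),interpolation=2)]))
s=arm.state(); T=pose(); print(s["time"],T.round(4).tolist(),np.degrees(np.arctan2(T[1,1],T[0,1])),s["wrist_force"],s["ft_torque"],s["q"])
E
```

```text
12.35 [[-0.2341, 0.9722, 0.0014, 0.5286], [0.9722, 0.2341, 0.0005, -0.1472], [0.0002, 0.0015, -1.0, 0.1324], [0.0, 0.0, 0.0, 1.0]] 13.537730234377788 [-5.27630665  4.67857518 25.93011549] [1.13895671 1.32215845 0.11230784] [-0.08003691  0.53259613  0.359445    2.10037158 -0.34319329  0.56247722
  0.76263144]
```

View pics/w4.png

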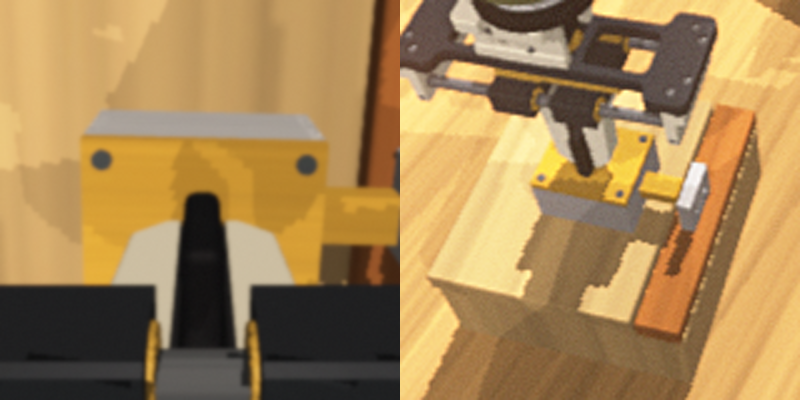

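The tool has turned 89°, the head is on the plate, and the key is square in the pads. The bolt at crop (660,187) is unclear, so I compare it with the start image.

```bash
python3 - <<'E'
from h import *
a=np.load("scene0.npz")["im"]; b,d,c,T=grab("scene"); 
w,_,_,_=grab("wrist")
f=lambda i:cv2.resize(i[260:320,200:260,::-1],(400,400),interpolation=2)
cv2.imwrite("pics/cmp.png",np.hstack([f(a),f(b)]))
E
```

```text
(no output)
```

View pics/cmp.png

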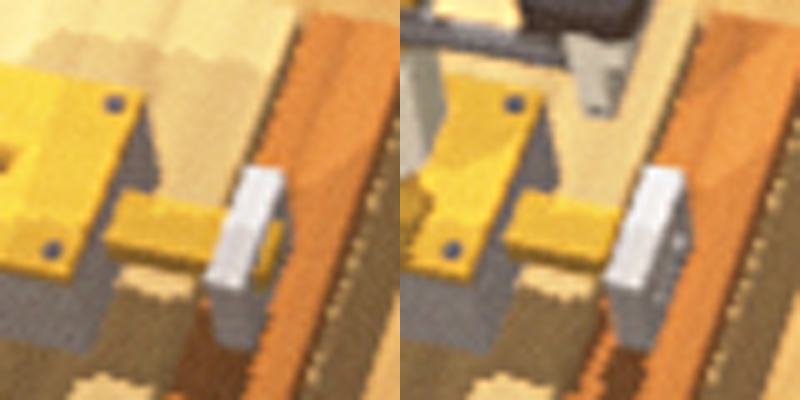

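In the left crop (before), the bolt tip shows beyond the keeper at (270,255). In the right crop (now) it is gone, so the bolt is drawn. I add 2° to press on the stop and let it settle.

Call:
play_rows:
  series:
    - [[0,0,0],1]
    - [[0,0,0],2]
    - [[0,0,0],2]
    - [[0,0,0],2]
    - [[0,0,0],2]
    - [[0,0,0],2]

```text
time: 12.95
eef_pos: [0.5286, -0.1472, 0.1325]
orientation: [0.0, 0.632, 0.775, 0.001]
wrist_force: [-5.1, 6.0, 26.3]
width: 0.106
grasp_force: 60.0
```

```bash
python3 - <<'E'
from h import *
s=arm.state(); T=pose(); print(s["time"],T[:3,3].round(4),np.degrees(np.arctan2(T[1,1],T[0,1])),s["wrist_force"],s["ft_torque"],s["grasp_force"])
print(ticket.finish_job())
E
```

```text
12.95 [ 0.5286 -0.1472  0.1325] 11.619238841747023 [-5.11297708  5.98224143 26.3015346 ] [1.15102003 1.34535966 0.16819667] 60.019898414611816
the job is handed in; nothing more can be done
None
```

I handed the job in at 12.95 s with the large key fully home, turned about 91° clockwise and still gripped at 60 N. The camera shows the bolt drawn back, and only the large key was touched. No verdict came back.

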